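# Free the cam lock and push the vial shuttle home

## Task

A flat steel eccentric cam blocks the vial slide on the little metal shuttle. With your fingertips push the upright peg on the cam round, either way, until the cam's low point (the narrow side, opposite the peg) faces the nose of the slide; only then push the upright plate at the near end of the slide forward until the slide is fully home, with its vial between the two black sensor posts. Only push, lift nothing, keep the vial upright in its pocket, leave the other things where they stand, and finish with the hand clear.

Things in the scene. Friction and masses are not known exactly. Their poses are not given: they have to be found in the camera images.
- shuttle: The fixed fixture: aluminium base plate 250 x 120 x 10 mm screwed to the cart, turned up to 0.35 rad; origin at the centre of its underside, x the direction in which the slide is pushed home (away from the robot), y to the left, z up. On it: the slide between two low steel rails (tops 24 mm above the cart) at the near end, the cam at the far end, and two black sensor posts (26 x 14 mm, tops 46 mm above the cart) at x -30 mm, y +-40 mm.
- slide (a joint): Travel of the follower slide in m along the shuttle's +x: 0 drawn back (start), 0.055 fully home against its stop. Stiff guide, no spring: moves at about 3 to 5 N and stays where left. With the cam's high point towards it the slide is stopped by the cam after about 0.012; with the low point towards it, within about 0.6 rad, it passes freely to 0.055.
- slide_back (a point): Centre of the near face of the upright push plate at the slide's near end, 45 mm above the cart. The plate is 60 mm wide (y), 8 mm thick, from 12 to 70 mm above the cart; the face looks to the shuttle's -x. The slide's pocket and vial begin 15 mm beyond it.
- slide_nose (a point): Foremost point of the slide's brass roller (8 mm radius) that meets the cam, 20 mm above the cart; the slide is at most 26 mm high from here back to the vial pocket.
- cam (a joint): Angle of the cam in rad, counter-clockwise from above positive, range -3.6 to 3.6. 0: high point and peg point at the slide (shuttle's -x); +3.14 or -3.14: low point faces the slide, peg on the far side. Stiff pivot (0.3 N m, about 7 N at the peg), stays where left. Starts within 1 rad of 0, so the nearer way to the low point is positive for a positive start, negative for a negative one.
- cam_pivot (a point): The pivot axis of the cam, at the height of the cam's top face, 28 mm above the cart. The screw head here stands 6 mm higher. The cam is a steel disc of 80 mm diameter, 16 mm thick, its centre 22 mm off the pivot towards the peg: edge 62 mm from the pivot on the peg's side (high point), 18 mm on the opposite side (low point).
- cam_peg (a point): Mid-height of the upright dark steel peg on the cam, 45 mm from the pivot on the high side; 12 mm diameter, standing from 28 to 72 mm above the cart; this point is at 50 mm.
- pocket (a point): Centre of the floor of the slide's square vial pocket (32 x 36 mm inside, walls 17 mm high), 16.5 mm above the cart; moves with the slide.
- vial_a: Clear vial with a white cap, 28 mm diameter, 65 mm high, standing loose in the slide's pocket, top 82 mm above the cart; origin at the centre of its foot, z up. It rides along and must stay upright in the pocket.
- beaker: Empty glass beaker, 44 mm diameter, 57 mm high, standing on the cart about 110 mm to the right of the shuttle's centre; origin at the centre of its foot. Bystander.
- amber_vial: Amber vial with black cap, 23 mm diameter, 55 mm high, about 110 mm to the left of the shuttle's centre; origin at the centre of its foot. Bystander.
- spray_bottle: White trigger spray bottle, 58 x 124 mm, 278 mm high, at the far left of the cart; origin at the centre of its foot. Bystander.
- round_bottle: Round white bottle, 61 mm diameter, 197 mm high, at the near left of the cart; origin at the centre of its foot. Bystander.
There are look-alikes about, which are no part of the job. There is more than one size of the vial_a; the job needs the middle-sized.

How it is judged (in metres and radians):
On the way, in this order (a step that is already met when the one before it is completed fails the run):
1. the cam's low point faces the slide (within 0.6 rad) while the slide is still back (less than 14 mm of travel) ((value of joint cam above 2.54 rad or value of joint cam below -2.54 rad) and value of joint slide below 0.014 m), for 0.1 s.
2. the slide is pushed fully home (within 3 mm of its stop) (value of joint slide above 0.052 m), for 0.2 s.
At the end, for the whole second after the job is handed in: Slide within 3 mm of its home stop, cam's low point within 0.6 rad of facing it, vial standing upright (within 0.15 rad), at rest, on the floor of its pocket (within 8 mm of the centre, 6 mm of the floor) ((value of joint cam above 2.54 rad or value of joint cam below -2.54 rad) and value of joint slide above 0.052 m and horizontal distance between vial_a and pocket below 0.008 m and z of vial_a in the frame of pocket below 0.006 m and angle between vial_a's own z axis and vertical below 0.15 rad and linear speed of vial_a below 0.02 m/s); the robot touches nothing.
It fails at once if the vial is lifted in or out of its pocket (10 mm) or tipped (0.35 rad) (z of vial_a in the frame of pocket above 0.01 m or angle between vial_a's own z axis and vertical above 0.35 rad).
It fails at once if a bystander is moved or lifted by more than 20 mm (distance of any of beaker, amber_vial, spray_bottle, round_bottle from where it was at the start of the episode above 0.02 m).
It also fails if it takes over 48 s, if anything falls off the work surface, if the arm or the gripper's body presses on something with over 40 N, if the wrist force passes 120 N, or if a joint passes its speed limit or range.

## Robot

A 6-joint arm with a two-finger parallel gripper is mounted at the origin on a cart in front of the work surface, level with it; the furniture and walls round the work are solid. World frame = base frame: x ahead of the robot, y to its left, z up, the work surface at z = 0. Lengths are in m, angles in degrees, forces in N, time in s.
With the tool pointing down it reaches from about 0.35 to 0.975 m from the base axis. Payload 17.4 kg.
Tool frame: the origin (TCP) lies at the very end of the fingers, on their centre line; the grasp point (between the pads) lies 19 mm behind it (grasp_offset is the distance from the TCP to the grasp point, in m); z points along the fingers, y is the line along which they close (so a half turn about z gives the same grasp; the last joint's range is limited). The gripper opens to 85 mm and grips with 20 to 120 N. Pads are 22 mm wide; open, the fingers measure 114 mm over their backs; the gripper's body (76 mm by 85 mm) begins 54 mm behind the grasp point. The pads swing forward as they close: fully open they stand 13 mm farther back than shut.
Start: joints at [-77.796, 6.646, 82.598, -0, 90.757, -2.166], TCP at [0.168, -0.654, 0.231] pointing down, gripper open.
Joint ranges: [-162.19, 162.19], [-47.58, 125.68], [4.15, 143.07], [-65.23, 245.23], [0.69, 171.88], [-170.13, 170.13]. Speed limits (degrees/s): [108.29, 108.29, 127.2, 180, 180, 180].

## Interface

Orientations are given as [roll, pitch, yaw] about the fixed x, y, z axes, in that order (R = Rz(yaw) Ry(pitch) Rx(roll)).
In Python, from bench import * gives the robot as it stands. The module is installed in compiled form; this text tells all that it offers.
- The arm moves only by the shell command python3 -m pendant 'ROWS' [OPENING] [FORCE]. ROWS is JSON, a list of rows, each a list of 2 entries, a list of its own where there are three numbers: the shift along the world's x, y, z in m, then the turn, a rotation vector about the world's x, y, z in degrees. In form: [[[dx, dy, dz], [ax, ay, az]], ...]. A call has 1 to 20 rows; each row shifts and turns the commanded pose from where the row before left it; what a row does not reach is not made up. A row lasts 1/10 s, in which the tool goes at most 50 mm and 8.59 degrees, less where a joint would pass 70% of its speed; a pose out of reach is approached as far as the arm can. A call with a gripper value outside its range is refused whole. OPENING is the finger opening in m, from 0 to 0.0854, set as the call begins (- or left out, the last holds). The fingers move at their own pace and stop on an object; FORCE is the grip in N (left out, the last holds). Time passes only in rows, so rows that do not move let the fingers close. It gives the time, the measured TCP pose, the force, the opening and the grip force at its end, in the units of the state.
- get_state(): the state, without advancing time (a new reading comes with each control period).
- capture(name): name is "side" or "top"; returns a dict with "frame" (384x512x3 uint8, red, green, blue), "vertical_fov" (degrees; the focal length in pixels is half the picture's height over the tangent of half this angle, whatever the lens; pixels are square), "cx", "cy" (the principal point, pixels), "xyz" and "attitude" of the camera in the world. Camera axes: x right, y down, z forward; pixel columns grow to the right and rows downward; lengths in m; the calibration is good to about 2 mm. A picture is of the moment at which its call begins. There is no depth.
- finish_job(): hands the job in; it is judged then, once.
Trained networks look in a picture, given as the dict that the camera call returned (one of the last four; its "shot" number tells which), for a name from the list of things; names that differ only in an ending like _2 or _b are one class to them, and where a whole thing is asked for, a point or a joint stands for the part that bears it (a point fixed in the world has none). Each returns a list of dicts, best first, with "p" (0 to 1); they miss things now and then, are a little off and sometimes report something else, mostly with a low value. They report only what shows in the picture. A call takes as long as a camera call. They do not tell look-alikes from the thing itself.
- find_in(picture, target): "box" ([left, top, width, height] in pixels, round what is visible of it).
The state is a dict: "time_s": time; "qpos": joint angles; "qvel": joint speeds; "joint_torque": joint torques, N m; "eef_pos": TCP position; "orientation": TCP orientation; "force": force on the tool from outside, world axes, zero at the start; "ft_torque": the same for the moment, N m; "width": opening from 0.0 (shut) to 1.0 (fully open); "gripper_force": force on a finger pad.
Only numpy, scipy, OpenCV 4.12 (cv2) and the standard library are available. Lean on these libraries where they do the work, as an engineer would, in place of code of your own. Each camera call takes 0.05 s, during which the arm holds its last target. There are 200 camera calls.

## Working session

There is one attempt and no reset: what is moved stays moved. The work goes in short steps, Python scripts to look and compute and a shell command to move; the robot and the scene stay as the last step left them, time stands still between calls to the robot, and variables do not carry over. Pictures are saved under pics/ and viewed, at most 10 in all, crops included, and the job is handed in when it is done.

```bash
mkdir -p pics; cat > h.py <<'E'
import numpy as np, cv2
from bench import *
from scipy.spatial.transform import Rotation as Rt
def cam(c):
    f=c["frame"].shape[0]/2/np.tan(np.radians(c["vertical_fov"])/2)
    R=Rt.from_euler('xyz',c["attitude"],degrees=True).as_matrix()
    return f,R,np.array(c["xyz"])
def at(c,u,v,z):
    f,R,o=cam(c); d=R@np.array([(u-c["cx"])/f,(v-c["cy"])/f,1.]); return o+d*(z-o[2])/d[2]
def px(c,p):
    f,R,o=cam(c); q=R.T@(np.array(p)-o); return q[:2]/q[2]*f+[c["cx"],c["cy"]]
E
python3 - <<'E'
from h import *
print(get_state())
for n in("top","side"):
    c=capture(n); print(n,{k:v for k,v in c.items() if k!="frame"})
    cv2.imwrite(f"pics/{n}0.png",c["frame"][:,:,::-1])
    for t in("shuttle","slide_back","slide_nose","cam_pivot","cam_peg","pocket","vial_a","beaker","amber_vial","spray_bottle","round_bottle"):
        try: print(t,[(np.round(d["box"]).tolist(),round(d["p"],2)) for d in find_in(c,t)[:4]])
        except Exception as e: print(t,e)
E
```

```text
{'time_s': 0.0, 'qpos': array([-7.77955451e+01,  6.67524598e+00,  8.26377733e+01,  1.22469367e-03,
        9.07596396e+01, -2.16680133e+00]), 'qvel': array([ 0.12946829, -0.03330261,  0.02579633,  0.13744001, -0.0313206 ,
       -0.00534471]), 'joint_torque': array([ 1.30603611e-02, -7.32522511e+01, -6.32491994e+01, -1.73717126e-05,
        6.42143757e-03, -7.50084666e-06]), 'eef_pos': array([ 0.16747735, -0.6536687 ,  0.23052703]), 'orientation': array([-1.79927439e+02, -3.97087489e-03,  1.43712691e+01]), 'force': array([-0.08941604, -0.58950402,  0.01692508]), 'ft_torque': array([ 0.03205958, -0.03547198, -0.03374847]), 'gripper_force': 0.0, 'width': 1.003952392513718}
top {'vertical_fov': 50.12865864120096, 'cx': 257.4405827010767, 'cy': 189.16846370040386, 'xyz': array([0.34796654, 0.09229527, 0.99861192]), 'attitude': array([-168.87033867,    0.44289778,  -89.08962215]), 'shot': 1}
shuttle [([281.0, 137.0, 55.0, 102.0], 0.9)]
slide_back [([300.0, 192.0, 29.0, 44.0], 0.92)]
slide_nose [([302.0, 193.0, 28.0, 44.0], 0.67)]
cam_pivot [([278.0, 136.0, 59.0, 102.0], 0.8)]
cam_peg [([2
[... 562 characters left out ...]
 'attitude': array([-123.39274524,   -0.86264639, -147.49485857]), 'shot': 2}
shuttle [([213.0, 170.0, 116.0, 53.0], 0.83)]
slide_back [([276.0, 185.0, 45.0, 26.0], 0.87)]
slide_nose [([278.0, 182.0, 44.0, 31.0], 0.57)]
cam_pivot [([276.0, 179.0, 47.0, 35.0], 0.67), ([211.0, 169.0, 115.0, 51.0], 0.64)]
cam_peg [([231.0, 170.0, 32.0, 30.0], 0.74)]
pocket [([277.0, 181.0, 44.0, 32.0], 0.72)]
vial_a [([275.0, 202.0, 18.0, 44.0], 0.82), ([295.0, 173.0, 12.0, 25.0], 0.73)]
beaker [([284.0, 151.0, 18.0, 25.0], 0.72), ([282.0, 184.0, 39.0, 26.0], 0.53)]
amber_vial [([248.0, 200.0, 10.0, 7.0], 0.47)]
spray_bottle [([110.0, 118.0, 60.0, 123.0], 0.84)]
round_bottle [([233.0, 209.0, 42.0, 82.0], 0.91)]
```

```bash
python3 - <<'E'
from h import *
a=cv2.imread("pics/top0.png")[110:270,210:400]; b=cv2.imread("pics/side0.png")[130:260,190:350]
cv2.imwrite("pics/topc.png",cv2.resize(a,None,fx=3.7,fy=3.7,interpolation=cv2.INTER_CUBIC))
cv2.imwrite("pics/sidec.png",cv2.resize(b,None,fx=4.5,fy=4.5,interpolation=cv2.INTER_CUBIC))
E
```

```text
(no output)
```

View pics/topc.png

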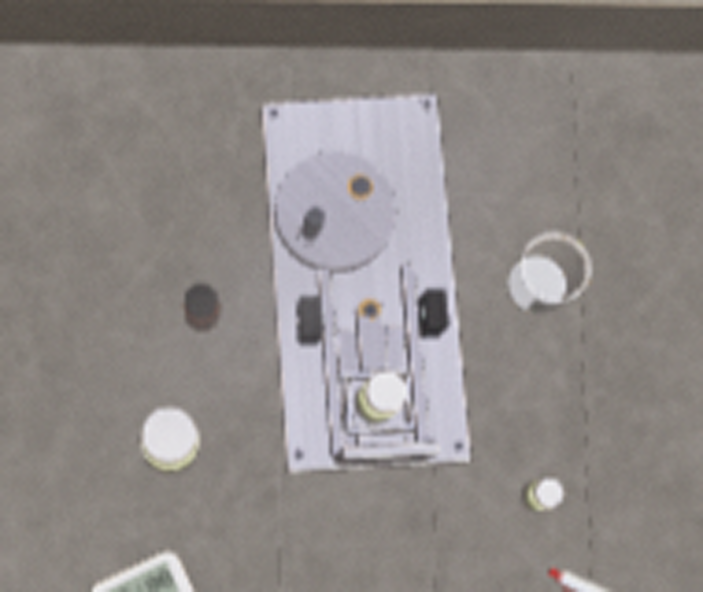

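View pics/sidec.png

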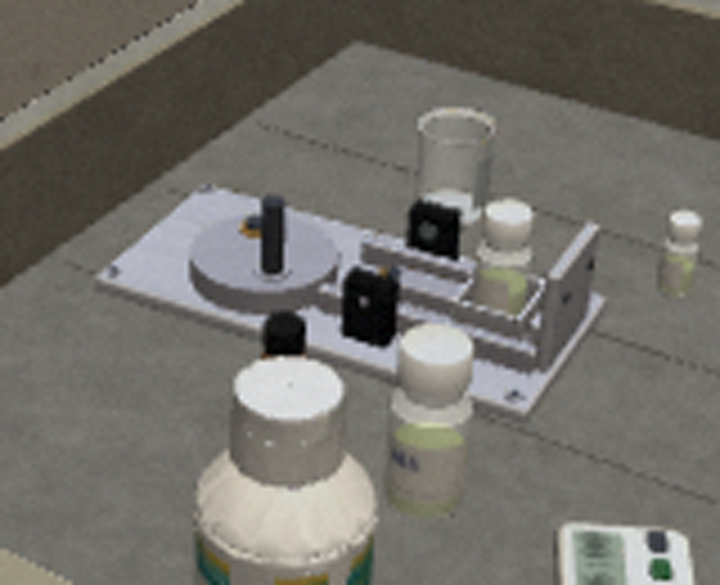

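View pics/top0.png

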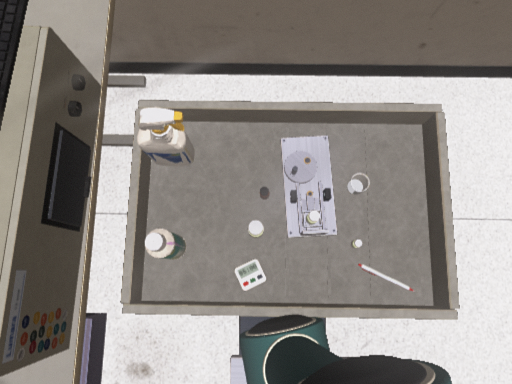

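The pictures show three look-alike vials. The middle-sized one stands in the pocket at top px (314,216). The large one is at (256,228) and the small one at (358,243), both loose on the cart. Peg base is near (293,173) and pivot screw near (307,160). The peg is on the left (+y), so the cam angle is negative and I'll turn it clockwise. The close crop confirms the choice.

```bash
cat >> h.py <<'E'
def fit(c,P,Z,W):pass
E
python3 - <<'E'
from h import *
c=capture("top"); s=capture("side")
g=lambda x,y,z:at(c,210+x/3.7,110+y/3.7,z)
h=lambda x,y,z:at(s,190+x/4.5,130+y/4.5,z)
co=[g(263,103,.01),g(436,96,.01),g(469,462,.01),g(289,471,.01)]
for p in co: print(p.round(4))
print("side corners",h(205,187,.01).round(4),h(97,277,.01).round(4),h(605,300,.01).round(4),h(528,413,.01).round(4))
m=np.mean(co,0); d=co[0]+co[1]-co[2]-co[3]; yaw=np.arctan2(d[1],d[0]); print("centre",m,"yaw",yaw)
X=np.array([np.cos(yaw),np.sin(yaw)]);Y=np.array([-X[1],X[0]])
L=lambda p:((p[:2]-m[:2])@X,(p[:2]-m[:2])@Y)
for n,p in dict(pivot=g(360,186,.034),pegtop=g(318,212,.072),pegbase=g(308,236,.028),spegtop=h(273,199,.072),spegbase=h(272,268,.028),disc=g(337,208,.028),vial=g(385,390,.082),plateTopL=g(338,460,.07),plateTopR=g(436,450,.07),splateR=h(597,226,.07),splateL=h(548,285,.07),post1=g(309,318,.046),post2=g(433,310,.046),amber=g(202,300,.055),beaker=g(557,265,.057),bigv=g(170,430,.08),smallv=g(548,490,.05)).items(): print(n,p.round(4),np.round(L(p),4))
E
```

```text
[0.6747 0.0457 0.01  ]
[ 0.6813 -0.0718  0.01  ]
[ 0.4334 -0.0889  0.01  ]
[0.4258 0.0276 0.01  ]
side corners [ 0.6785 -0.067   0.01  ] [0.6716 0.0477 0.01  ] [ 0.4335 -0.0844  0.01  ] [0.4238 0.0309 0.01  ]
centre [ 0.55378735 -0.02187254  0.01      ] yaw 0.07058974106241701
pivot [ 0.6108 -0.017   0.034 ] [0.0572 0.0008]
pegtop [0.5832 0.0137 0.072 ] [0.0318 0.0334]
pegbase [0.5781 0.0166 0.028 ] [0.0269 0.0367]
spegtop [0.581  0.0156 0.072 ] [0.0298 0.0355]
spegbase [0.5829 0.012  0.028 ] [0.0314 0.0318]
disc [ 0.5972 -0.0025  0.028 ] [0.0447 0.0163]
vial [ 0.47   -0.0258  0.082 ] [-0.0839  0.002 ]
plateTopL [0.4282 0.0017 0.07  ] [-0.1236  0.0324]
plateTopR [ 0.4352 -0.058   0.07  ] [-0.1209 -0.0277]
splateR [ 0.433  -0.0555  0.07  ] [-0.1228 -0.025 ]
splateL [0.4299 0.0093 0.07  ] [-0.1213  0.0398]
post1 [0.5202 0.0174 0.046 ] [-0.0307  0.0416]
post2 [ 0.5265 -0.0615  0.046 ] [-0.03   -0.0376]
amber [0.5291 0.0857 0.055 ] [-0.017   0.1091]
beaker [ 0.5546 -0.1386  0.057 ] [-0.0075 -0.1165]
bigv [0.4439 0.1043 0.08  ] [-0.1007  0.1336]
smallv [ 0.4134 -0.1301  0.05  ] [-0.1477 -0.0981]
```

```bash
R='[[0.0142,0.0232,0],[0,0,7.92]]'; python3 -m pendant '[[[0.0142,0.0232,0],[0,0,7.9]],[[0.0142,0.0232,0],[0,0,7.9]],[[0.0142,0.0232,0],[0,0,7.9]],[[0.0142,0.0232,0],[0,0,7.9]],[[0.0142,0.0232,0],[0,0,7.9]],[[0.0142,0.0232,0],[0,0,7.9]],[[0.0142,0.0232,0],[0,0,7.9]],[[0.0142,0.0232,0],[0,0,7.9]],[[0.0142,0.0232,0],[0,0,7.9]],[[0.0142,0.0232,0],[0,0,7.9]],[[0.0142,0.0232,0],[0,0,7.9]],[[0.0142,0.0232,0],[0,0,7.9]],[[0.0142,0.0232,0],[0,0,7.9]],[[0.0142,0.0232,0],[0,0,7.9]],[[0.0142,0.0232,0],[0,0,7.9]],[[0.0142,0.0232,0],[0,0,7.9]],[[0.0142,0.0232,0],[0,0,7.9]],[[0.0142,0.0232,0],[0,0,7.9]],[[0.0142,0.0232,0],[0,0,7.9]],[[0.0142,0.0232,0],[0,0,7.9]]]' 0
python3 -m pendant '[[[0.0142,0.0232,0],[0,0,7.9]],[[0.0142,0.0232,0],[0,0,7.9]],[[0.0142,0.0232,0],[0,0,7.9]],[[0.0142,0.0232,0],[0,0,7.9]],[[0.0142,0.0232,0],[0,0,7.9]],[[0.0142,0.0232,0],[0,0,7.9]],[[0.0142,0.0232,0],[0,0,7.9]],[[0.0142,0.0232,0],[0,0,7.9]],[[0,0,0],[0,0,0]],[[0,0,0],[0,0,0]]]'
python3 -c "from bench import *;print(get_state()['qpos'])"
```

```text
time_s: 3.3
eef_pos: [0.452, -0.1889, 0.2315]
orientation: [-180.0, 0.0, 172.7]
force: [0.1, -0.6, 0.3]
width: 0.002
gripper_force: 0.0
time_s: 4.3
eef_pos: [0.5651, -0.0041, 0.2312]
orientation: [180.0, -0.0, -124.5]
force: [-0.6, -0.1, -0.8]
width: -0.004
gripper_force: 0.0
[-2.99213040e+00 -7.08665165e+00  9.63056921e+01 -9.87915388e-03
  9.08031461e+01 -1.48525390e+02]
```

```bash
python3 -m pendant '[[[-0.001,-0.001,-0.02],[0,0,0]],[[-0.001,-0.001,-0.02],[0,0,0]],[[-0.001,-0.001,-0.02],[0,0,0]],[[0,0,-0.02],[0,0,0]],[[0,0,-0.02],[0,0,0]],[[0,0,-0.02],[0,0,0]],[[0,0,-0.02],[0,0,0]],[[0,0,-0.015],[0,0,0]],[[0,0,-0.014],[0,0,0]],[[0,0,-0.014],[0,0,0]],[[0,0,0],[0,0,0]]]'
python3 - <<'E'
from h import *
c=capture("side"); cv2.imwrite("pics/s1.png",cv2.resize(c["frame"][100:260,170:370,::-1],None,fx=4,fy=3.7,interpolation=cv2.INTER_CUBIC))
# tool path
p=np.array([.611,-.0165]); a=np.radians(145.5-5*np.arange(0,29)+20.7)
P=p+.0481*np.c_[np.cos(a),np.sin(a)]
print(P[0]); print(*[f"[[{x:.4f},{y:.4f},0],[0,0,-5]]" for x,y in np.diff(P,axis=0)],sep=",\n")
E
```

```text
time_s: 5.4
eef_pos: [0.5613, -0.0074, 0.0464]
orientation: [179.9, -0.1, -124.5]
force: [0.1, -0.1, 0.6]
width: -0.004
gripper_force: 0.0
[ 0.56428844 -0.00502654]
[[0.0012,0.0040,0],[0,0,-5]],
[[0.0015,0.0039,0],[0,0,-5]],
[[0.0019,0.0038,0],[0,0,-5]],
[[0.0022,0.0036,0],[0,0,-5]],
[[0.0025,0.0034,0],[0,0,-5]],
[[0.0028,0.0032,0],[0,0,-5]],
[[0.0030,0.0029,0],[0,0,-5]],
[[0.0033,0.0026,0],[0,0,-5]],
[[0.0035,0.0023,0],[0,0,-5]],
[[0.0037,0.0020,0],[0,0,-5]],
[[0.0038,0.0017,0],[0,0,-5]],
[[0.0040,0.0013,0],[0,0,-5]],
[[0.0041,0.0010,0],[0,0,-5]],
[[0.0041,0.0006,0],[0,0,-5]],
[[0.0042,0.0003,0],[0,0,-5]],
[[0.0042,-0.0001,0],[0,0,-5]],
[[0.0042,-0.0005,0],[0,0,-5]],
[[0.0041,-0.0008,0],[0,0,-5]],
[[0.0040,-0.0012,0],[0,0,-5]],
[[0.0039,-0.0015,0],[0,0,-5]],
[[0.0038,-0.0019,0],[0,0,-5]],
[[0.0036,-0.0022,0],[0,0,-5]],
[[0.0034,-0.0025,0],[0,0,-5]],
[[0.0032,-0.0028,0],[0,0,-5]],
[[0.0029,-0.0030,0],[0,0,-5]],
[[0.0026,-0.0033,0],[0,0,-5]],
[[0.0023,-0.0035,0],[0,0,-5]],
[[0.0020,-0.0037,0],[0,0,-5]]
```

View pics/s1.png

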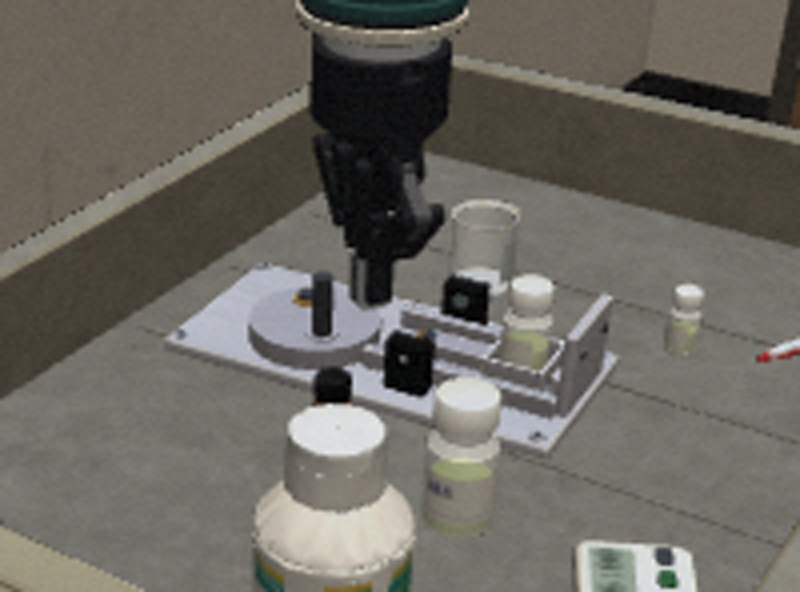

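The closed fingers stand on the near side of the peg (fingers at (375,285), peg at (322,305) in the crop), clear of everything. Starting the arc.

```bash
python3 -m pendant '[[[0.003,0.0024,0.001],[0,0,0]],[[0.0012,0.0040,0],[0,0,-5]],[[0.0015,0.0039,0],[0,0,-5]],[[0.0019,0.0038,0],[0,0,-5]],[[0.0022,0.0036,0],[0,0,-5]],[[0.0025,0.0034,0],[0,0,-5]],[[0.0028,0.0032,0],[0,0,-5]],[[0.0030,0.0029,0],[0,0,-5]],[[0,0,0],[0,0,0]]]'
python3 - <<'E'
from h import *
c=capture("side"); cv2.imwrite("pics/s2.png",cv2.resize(c["frame"][100:260,170:370,::-1],None,fx=4,fy=3.7,interpolation=cv2.INTER_CUBIC))
E
```

```text
time_s: 6.35
eef_pos: [0.5808, 0.0198, 0.0503]
orientation: [-179.9, 0.0, -159.6]
force: [-1.5, -2.4, -0.5]
width: -0.002
gripper_force: 1.1
```

View pics/s2.png

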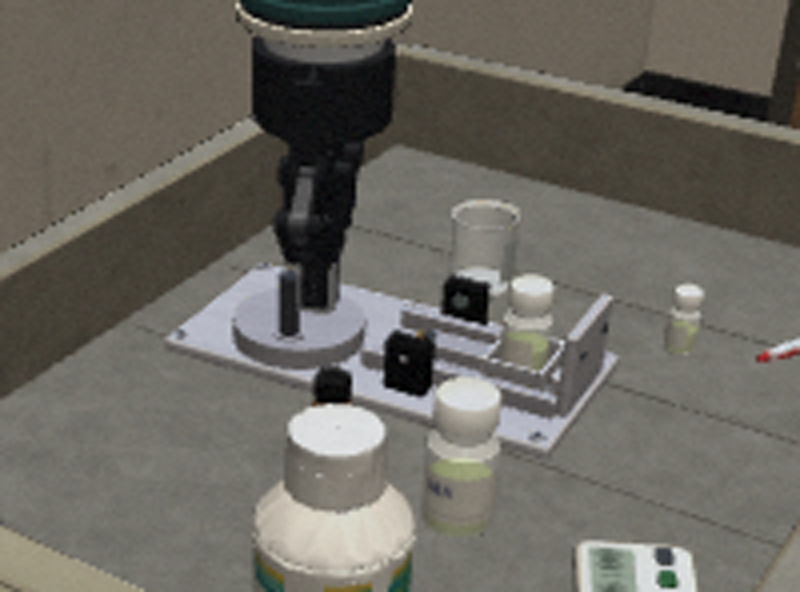

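The peg has moved left to (288,305), with the fist flat behind it. Continuing.

```bash
python3 -m pendant '[[[0.0033,0.0026,0],[0,0,-5]],[[0.0035,0.0023,0],[0,0,-5]],[[0.0037,0.0020,0],[0,0,-5]],[[0.0038,0.0017,0],[0,0,-5]],[[0.0040,0.0013,0],[0,0,-5]],[[0.0041,0.0010,0],[0,0,-5]],[[0.0041,0.0006,0],[0,0,-5]],[[0.0042,0.0003,0],[0,0,-5]],[[0.0042,-0.0001,0],[0,0,-5]],[[0.0042,-0.0005,0],[0,0,-5]],[[0.0041,-0.0008,0],[0,0,-5]],[[0,0,0],[0,0,0]]]'
python3 - <<'E'
from h import *
c=capture("side"); cv2.imwrite("pics/s3.png",cv2.resize(c["frame"][100:260,170:370,::-1],None,fx=4,fy=3.7,interpolation=cv2.INTER_CUBIC))
E
```

```text
time_s: 7.6
eef_pos: [0.6236, 0.0305, 0.0499]
orientation: [-180.0, -0.0, 145.4]
force: [-2.3, 0.1, 0.4]
width: -0.005
gripper_force: 1.3
```

View pics/s3.png

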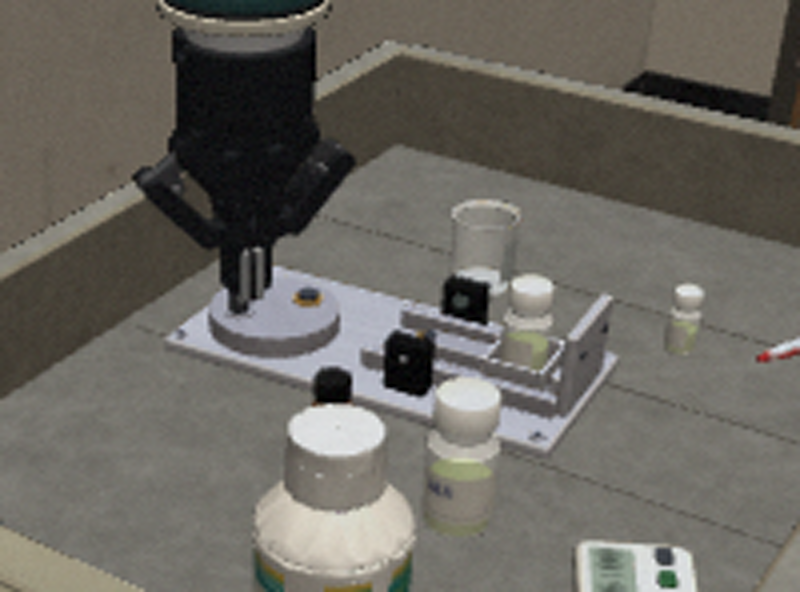

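The cam is following: the peg base is now at (238,305), on the far side, and the cam angle is about -2.25. Ten more rows to go.

```bash
python3 -m pendant '[[[0.0040,-0.0012,0],[0,0,-5]],[[0.0039,-0.0015,0],[0,0,-5]],[[0.0038,-0.0019,0],[0,0,-5]],[[0.0036,-0.0022,0],[0,0,-5]],[[0.0034,-0.0025,0],[0,0,-5]],[[0.0032,-0.0028,0],[0,0,-5]],[[0.0029,-0.0030,0],[0,0,-5]],[[0.0026,-0.0033,0],[0,0,-5]],[[0.0023,-0.0035,0],[0,0,-5]],[[0.0020,-0.0037,0],[0,0,-5]],[[0,0,0],[0,0,0]]]'
python3 -m pendant '[[[0.003,0.008,0],[0,0,0]],[[0.003,0.008,0.01],[0,0,0]],[[0,0,0.03],[0,0,8]],[[0,0,0.03],[0,0,8]],[[0,0,0.02],[0,0,8]],[[-0.04,0,0],[0,0,8]],[[-0.04,0,0],[0,0,8]],[[-0.04,0,0],[0,0,8]],[[-0.04,-0.008,0],[0,0,8]],[[-0.04,-0.008,0],[0,0,8]],[[-0.04,-0.01,0],[0,0,8]],[[-0.04,-0.015,0],[0,0,8]],[[-0.02,-0.015,0],[0,0,8]],[[0,0,0],[0,0,0]],[[0,0,0],[0,0,0]]]'
python3 - <<'E'
from h import *
c=capture("side");a=cv2.resize(c["frame"][100:260,170:370,::-1],None,fx=2,fy=2,interpolation=cv2.INTER_CUBIC)
c=capture("top");b=cv2.resize(c["frame"][110:260,220:390,::-1],None,fx=2.35,fy=2.133,interpolation=cv2.INTER_CUBIC)
cv2.imwrite("pics/s4.png",np.hstack([a,b[:320]]))
E
```

```text
time_s: 8.75
eef_pos: [0.6553, 0.0052, 0.0499]
orientation: [180.0, -0.1, 95.4]
force: [-3.8, 1.8, 2.0]
width: 0.003
gripper_force: 1.5
time_s: 10.25
eef_pos: [0.3617, -0.0351, 0.1405]
orientation: [-180.0, 0.1, -176.6]
force: [-0.0, -0.2, 0.3]
width: 0.001
gripper_force: 0.0
```

View pics/s4.png

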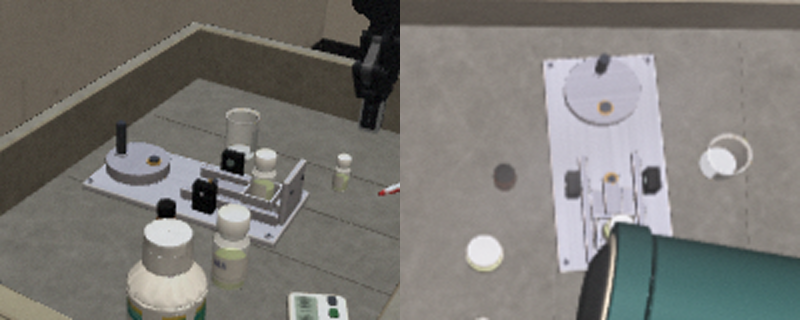

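The peg is on the far side, at top-pane px (602,62) with the screw at (605,107), so the low point faces the slide. The slide is still back and the vial upright. Next I'll lower the fist behind the push plate.

```bash
python3 -m pendant '[[[0.015,0.001,-0.02],[0,0,0.3]],[[0.015,0.001,-0.02],[0,0,0.3]],[[0,0,-0.02],[0,0,0]],[[0,0,-0.02],[0,0,0]],[[0,0,-0.02],[0,0,0]],[[0,0,0],[0,0,0]],[[0.005,0.0004,0],[0,0,0]],[[0.005,0.0004,0],[0,0,0]],[[0.005,0.0004,0],[0,0,0]],[[0.004,0.0003,0],[0,0,0]],[[0.004,0.0003,0],[0,0,0]],[[0.004,0.0003,0],[0,0,0]],[[0.004,0.0003,0],[0,0,0]],[[0.004,0.0003,0],[0,0,0]],[[0,0,0],[0,0,0]]]'
python3 - <<'E'
from h import *
c=capture("side"); cv2.imwrite("pics/s5.png",cv2.resize(c["frame"][100:260,170:370,::-1],None,fx=4,fy=3.7,interpolation=cv2.INTER_CUBIC))
E
```

```text
time_s: 11.85
eef_pos: [0.4265, -0.0306, 0.0393]
orientation: [180.0, 0.0, -175.8]
force: [1.0, 0.2, -0.7]
width: 0.002
gripper_force: 0.0
```

View pics/s5.png

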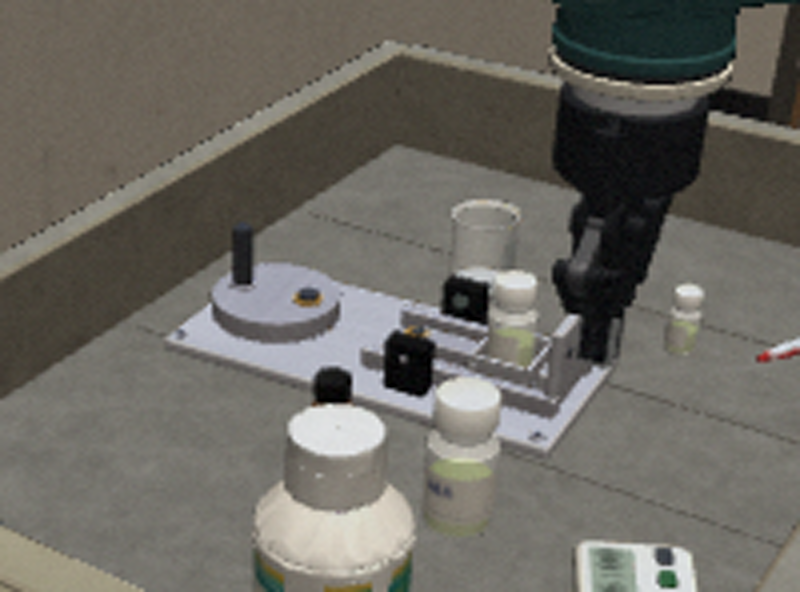

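The slide moves freely: the plate has come forward to (565,350) and the vial is upright at (515,315). Continuing.

```bash
python3 -m pendant '[[[0.004,0.0003,0],[0,0,0]],[[0.004,0.0003,0],[0,0,0]],[[0.004,0.0003,0],[0,0,0]],[[0.004,0.0003,0],[0,0,0]],[[0.004,0.0003,0],[0,0,0]],[[0.004,0.0003,0],[0,0,0]],[[0.004,0.0003,0],[0,0,0]],[[0.004,0.0003,0],[0,0,0]],[[0.003,0.0002,0],[0,0,0]],[[0.003,0.0002,0],[0,0,0]],[[0,0,0],[0,0,0]]]'
python3 -m pendant '[[[0.002,0.0001,0],[0,0,0]],[[0.002,0.0001,0],[0,0,0]]]'
python3 -m pendant '[[[0.002,0.0001,0],[0,0,0]]]'
```

```text
time_s: 13.0
eef_pos: [0.4646, -0.0277, 0.0394]
orientation: [-180.0, 0.0, -175.8]
force: [-0.2, 0.1, -1.1]
width: 0.001
gripper_force: 0.0
time_s: 13.2
eef_pos: [0.4682, -0.0275, 0.0394]
orientation: [180.0, 0.0, -175.8]
force: [-3.2, 0.7, 1.2]
width: 0.001
gripper_force: 1.3
time_s: 13.3
eef_pos: [0.4703, -0.0274, 0.0394]
orientation: [180.0, 0.0, -175.8]
force: [-3.3, 1.2, 0.7]
width: -0.001
gripper_force: 1.3
```

Still only about 3 N, so the stop isn't reached yet. I'll step on until the force rises.

```bash
python3 -m pendant '[[[0.002,0.0001,0],[0,0,0]]]'|grep -E 'eef|^force'
python3 -m pendant '[[[0.002,0.0001,0],[0,0,0]]]'|grep -E 'eef|^force'
python3 -m pendant '[[[0.001,0.0001,0],[0,0,0]]]'|grep -E 'eef|^force'
python3 -m pendant '[[[0,0,0],[0,0,0]]]'|grep -E 'eef|^force'
```

```text
eef_pos: [0.4723, -0.0273, 0.0394]
force: [-2.9, 1.7, 0.9]
eef_pos: [0.474, -0.0273, 0.0393]
force: [-24.8, 0.1, 10.6]
eef_pos: [0.474, -0.0272, 0.0393]
force: [-26.1, -0.0, 17.0]
eef_pos: [0.4739, -0.0273, 0.0393]
force: [-19.8, -0.3, 11.9]
```

The force jumped at x = 0.474, which is where I predicted home. Backing off and checking.

```bash
python3 -m pendant '[[[-0.003,-0.0002,0],[0,0,0]],[[-0.01,-0.0007,0],[0,0,0]],[[-0.02,-0.0014,0],[0,0,0]],[[-0.02,-0.0014,0],[0,0,0]],[[0,0,0.03],[0,0,0]],[[0,0,0.03],[0,0,0]],[[0,-0.03,0.03],[0,0,0]],[[0,-0.03,0.03],[0,0,0]],[[0,-0.03,0],[0,0,0]],[[0,-0.03,0],[0,0,0]],[[0,-0.03,0],[0,0,0]],[[0,0,0],[0,0,0]],[[0,0,0],[0,0,0]]]'
python3 - <<'E'
from h import *
c=capture("side");a=cv2.resize(c["frame"][100:260,170:370,::-1],None,fx=2,fy=2,interpolation=cv2.INTER_CUBIC)
c=capture("top");b=cv2.resize(c["frame"][110:260,220:390,::-1],None,fx=2.35,fy=2.133,interpolation=cv2.INTER_CUBIC)
cv2.imwrite("pics/s6.png",np.hstack([a,b[:320]]))
E
```

```text
time_s: 15.0
eef_pos: [0.4217, -0.1811, 0.1592]
orientation: [180.0, 0.0, -175.9]
force: [-0.4, 0.7, 0.5]
width: 0.001
gripper_force: 0.0
```

View pics/s6.png

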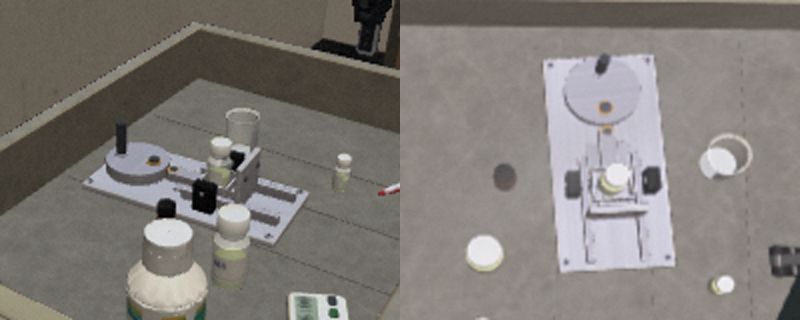

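The slide is home with the roller nose at the cam's narrow side, top pane (607,130). The vial stands upright between the posts at (617,178), the bystanders haven't moved and the hand is clear.

```bash
python3 -c "from bench import *;print(finish_job())"
```

```text
the job is handed in; nothing more can be done
None
```

The job is handed in (no verdict came back): the cam's low point faces the slide, the slide was pushed to its stop with the vial upright between the sensor posts, and the hand is clear after about 15 s.

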